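Snap the push greaser onto the spit drive's tilted nipple and hold it down

ROBOT

A 6-joint arm with a two-finger parallel gripper is mounted at the origin on the work surface. World frame = base frame: x ahead of the robot, y to its left, z up, the work surface at z = 0. Lengths are in m, angles in degrees, forces in N, time in s.
With the tool pointing down it reaches from about 0.4 to 0.825 m from the base axis. Payload 7 kg.
Tool frame: the origin (TCP) lies at the very end of the fingers, on their centre line; the grasp point (between the pads) lies 19 mm behind it; y points along the fingers, x is the direction in which the jaws open and shut, and the axes are right-handed (so a half turn about y gives the same grasp; the last joint's range is limited). The gripper opens to 88 mm and grips with 3 to 60 N. Pads are 19 mm wide; open, the fingers measure 130 mm over their backs; the gripper's body (78 mm by 193 mm) begins 47 mm behind the grasp point.
Start: joints at [90.648, 20.546, 0.682, 0, -70.136, -16.507], TCP at [0.184, 0.649, 0.2] pointing down, gripper open.
Joint ranges: [-176.03, 176.03], [-82.01, 121.73], [-58.28, 71.71], [-173.87, 95.51], [-174.79, -0.11], [-173.66, 173.66]. Speed limits (degrees/s): [136.94, 136.94, 172.46, 180, 180, 180].

INTERFACE

Orientations are given as [roll, pitch, yaw] about the fixed x, y, z axes, in that order (R = Rz(yaw) Ry(pitch) Rx(roll)).
In Python, from plant import ctrl gives the robot as it stands.
- The arm moves only by the shell command python3 -m crank 'ROWS'. ROWS is JSON, a list that holds one entry, the list of rows, each a list of 5 numbers: the closure, from -1 (fully open) to 1 (shut), then the shift along the tool's x, y, z in mm, then the turn about the tool's y in rad. In form: [[[claw, x, y, z, turn], ...]]. A call has 1 to 12 rows; each row is the pose to reach, as a shift and turn from the pose commanded when the call began, along the tool's axes at that moment; what a row does not reach only later rows make up. A row lasts 1/8 s, in which the tool goes at most 62.5 mm and 10.7 degrees, less where a joint would pass 70% of its speed; a pose out of reach is approached as far as the arm can. A call with a gripper value outside its range is refused whole. The fingers move at their own pace and stop on an object; the grip force is fixed at half the most. Time passes only in rows, so rows that repeat a pose let the fingers close. It gives the time, the measured TCP pose, the force and the opening at its end, in the units of the state.
- ctrl.get_obs(): the state, without advancing time (a new reading comes with each control period).
- ctrl.snapshot(name): name is "scene" or "top" or "wrist"; returns the picture (400x640x3 uint8, red, green, blue); there is no depth.
- ctrl.camera_model(name): a dict with "fx", "fy", "cx", "cy" (pixels), "origin" and "orientation" of the camera in the world; the wrist camera has in their place "hand_eye" (4x4, takes a point from camera to tool coordinates, whose origin is the TCP and whose axes are the tool frame's). Camera axes: x right, y down, z forward; pixel columns grow to the right and rows downward; lengths in m; the calibration is good to about 2 mm. The wrist camera is an equidistant fisheye: a pixel r from the principal point sees the ray r / f radians off the axis. A picture is of the moment at which its call begins: read the wrist's pose just before it. camera_model takes no time and is no camera call.
- ctrl.close_job(): hands the job in, once; it reports no verdict.
Trained networks look in the newest picture that a camera, given by its name, has taken for a name from the list of things; names that differ only in an ending like _2 or _b are one class to them, and where a whole thing is asked for, a point or a joint stands for the part that bears it (a point fixed in the world has none). Each returns a list of dicts, best first, with "confidence" (0 to 1); they miss things now and then, are a little off and sometimes report something else, mostly with a low value. They report only what shows in the picture. A call takes as long as a camera call. They do not tell look-alikes from the thing itself.
- ctrl.find_in(camera, name): "extent" ([left, top, width, height] in pixels, round what is visible of it).
The state is a dict: "clock": time; "joint_pos": joint angles; "qvel": joint speeds; "tau": joint torques, N m; "tool_pos": TCP position; "orientation": TCP orientation; "force": force on the tool from outside, world axes, zero at the start; "moment": the same for the moment, N m; "opening": finger opening in m.
Only numpy, scipy, OpenCV 4.12 (cv2) and the standard library are available. Lean on these libraries where they do the work, as an engineer would, in place of code of your own. Each camera call takes 0.05 s, during which the arm holds its last target.

TASK

Pick up the red-handled push greaser, press its coupler squarely onto the tilted brass nipple of the green spit drive until it snaps on, and keep pushing against the nipple's spring until it is fully home. Finish while still gripping the greaser and holding it fully home against the spring; do not let go. Leave the jug, the bowls and the spice tin where they are.

Things in the scene. Friction and masses are not known exactly. Their poses are not given: they have to be found in the camera images.
- greaser_grip (a point): Push greaser, loose, about 220 g, standing upright on its mouth: a round tool 92 mm tall, below a steel coupler 34 mm in diameter and 32 mm long, above it a smooth red barrel 28 mm in diameter and 60 mm long with a black end ring. Point on its axis, 60 mm above the mouth (28 mm above the coupler's shoulder, 32 mm below the top end). z runs along the axis, mouth to back end.
- greaser_mouth (a point): Centre of the open end of the greaser's coupler, on its axis; z as for greaser_grip. The bore inside is 27 mm wide and 28 mm deep; a lip in the mouth narrows it to 21 mm (25 mm in the first 2 mm, the lip 6 mm thick in all).
- nipple: Brass nipple fixed on the green spit drive. Origin: centre of its foot, on the flat end of a green boss 48 mm in diameter, 72 mm above the shelf. z runs out along the nipple, tilted 30 degrees from vertical, leaning towards the robot's side (drive's -x). Diameter 18 mm, length 26 mm, bevelled tip. Two sprung balls stand 4 mm out of its sides, along its y, 20 mm from the foot.
- nipple_tip (a point): Centre of the nipple's outer end; z as for nipple. A sprung steel pin 8 mm in diameter sticks out 12 mm beyond it. The coupler goes over both, axes in line, any turn about the axis. Its lip meets the balls 23 mm from the foot (push about 8 to 10 N) and snaps past them at about 10 mm; then it presses the pin in until the mouth rests flat on the boss: fully home. Let go, it springs back off home.
- plunger (a joint): How far the nipple's sprung pin is pressed in, in m: 0 = free, about 0.010 = greaser fully home. The spring pushes back with 2 N at first touch, rising to 10 N at home (800 N/m).
- drive: Green spit drive, fixed: steel foot plate 150 x 130 x 8 mm, gearbox above it to 64 mm high. Origin on the shelf right below the nipple's foot; the gearbox reaches from 30 mm on the near side to 100 mm on the far side along its x, and 55 mm to each side; an output shaft sticks out 30 mm more in +x.
- jug_mid (a point): Squat white ceramic jug, loose, bystander, 92 mm in diameter, 100 mm high, handle on one side reaching 73 mm from the axis; point on its axis 50 mm up.
- bowl: Orange bowl, loose, bystander, 130 mm in diameter, 50 mm high; origin under its centre.
- bowl2: Second orange bowl, loose, bystander, the same size; origin under its centre.
- tin: Small round steel spice tin, loose, bystander, 50 mm in diameter, 46 mm high; origin under its centre.
Not all that is in view belongs to the job. What is shaped like the part that bears greaser_grip but pink or turquoise is not meant.

How it is judged:
By the outcome, as a careful person would: the job done as asked, in the order asked, and still so for the second after the job is handed in, while the arm keeps its last pose, push and grip.
It also fails if it takes over 40 s, if anything falls off the work surface, if the arm or the gripper's body presses on something with over 40 N, if the wrist force passes 120 N, or if a joint passes its speed limit or range.

## Working session

There is one attempt and no reset: what is moved stays moved. The work goes in short steps, Python scripts to look and compute and a shell command to move; the robot and the scene stay as the last step left them, time stands still between calls to the robot, and variables do not carry over. Pictures are saved under pics/ and viewed, and the job is handed in when it is done.

```bash
ls; mkdir -p pics
python3 - <<'E'
from plant import ctrl
import cv2
print(ctrl.get_obs())
for n in ["scene","top","wrist"]:
    print(n,ctrl.camera_model(n))
    im=ctrl.snapshot(n); cv2.imwrite(f"pics/{n}0.png",im[:,:,::-1])
    for k in ["greaser_grip","nipple","drive","jug_mid","bowl","tin"]:
        print(k,[(r["extent"],round(r["confidence"],2)) for r in ctrl.find_in(n,k)])
E
```

```text
pics
{'clock': 0.0, 'joint_pos': array([ 9.06487145e+01,  2.05931575e+01,  6.35818936e-01, -1.84987071e-02,
       -7.01350108e+01, -1.65073723e+01]), 'qvel': array([-0.01396388, -0.14209824, -0.02724002, -0.09617292,  0.11268991,
       -0.13055668]), 'tau': array([-4.73323835e-04, -5.82711017e+01,  2.93048537e+01,  6.99741796e+00,
        7.01118741e-03, -1.57665850e-04]), 'tool_pos': array([0.18434313, 0.64881583, 0.19922391]), 'orientation': array([-8.99904308e+01, -9.34844602e-02, -1.05864966e+02]), 'force': array([-0.70487411, -0.19950605,  0.36025657]), 'moment': array([ 0.07295904, -0.02714054, -0.00255884]), 'opening': 0.0875960175521395}
scene {'fx': 401.16164032573727, 'fy': 401.16164032573727, 'cx': 318.96505287990016, 'cy': 200.2850491573093, 'origin': array([ 1.17661984, -0.6347075 ,  1.06452129]), 'orientation': array([-139.41137731,   -0.67204736,   42.9210443 ])}
greaser_grip [([263.2, 236.1, 13.4, 28.9], 0.78), ([227.8, 236.5, 15.3, 25.1], 0.77), ([253.4, 259.3, 14.4, 26.1], 0.72), ([290.4, 241.1, 8.6, 27.5], 0.71)]
nipple [([356.2, 167.1, 2.3, 6.5], 0.53)]
drive [(
[... 700 characters left out ...]
.9], 0.29)]
jug_mid [([295.9, 127.5, 36.2, 30.5], 0.84)]
bowl [([453.0, 176.5, 40.5, 49.8], 0.87), ([132.5, 201.2, 43.8, 45.5], 0.72)]
tin [([315.4, 263.9, 18.0, 17.2], 0.52)]
wrist {'fx': 309.70691628693146, 'fy': 309.70691628693146, 'cx': 317.92144465862066, 'cy': 206.5779368647395, 'hand_eye': array([[ 9.99999675e-01,  1.04780438e-04, -7.99091588e-04,
         6.00021177e-04],
       [ 7.95208431e-04, -2.89488307e-01,  9.57181220e-01,
        -1.84615357e-01],
       [-1.31033804e-04, -9.57181544e-01, -2.89488297e-01,
         7.82684617e-02],
       [ 0.00000000e+00,  0.00000000e+00,  0.00000000e+00,
         1.00000000e+00]])}
greaser_grip []
nipple []
drive []
jug_mid []
bowl []
tin []
```

View pics/scene0.png

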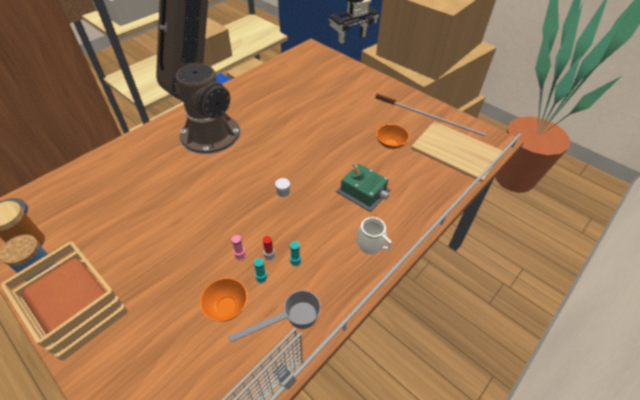

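View pics/top0.png

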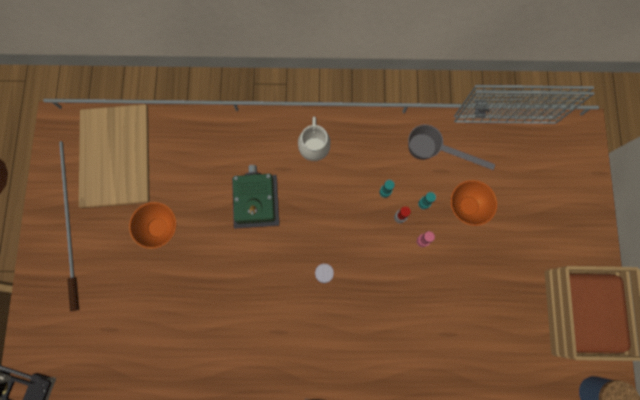

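View pics/wrist0.png

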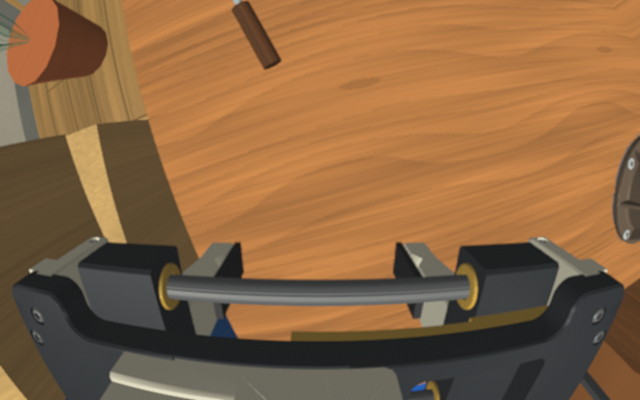

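The red greaser is at scene (268,247) and top (403,214). The look-alikes are pink at scene (238,246) and turquoise at scene (260,270) and (295,252). Only the red-barrelled one fits the description. I'll confirm it in a crop and triangulate.

```bash
cat > h.py <<'E'
import numpy as np, cv2
from scipy.spatial.transform import Rotation as Ro
from plant import ctrl
def R(o): return Ro.from_euler('xyz',o,degrees=True).as_matrix()
def ray(n,u,v,obs=None):
    m=ctrl.camera_model(n)
    x,y=(u-m['cx'])/m['fx'],(v-m['cy'])/m['fy']
    if n=='wrist':
        r=np.hypot(x,y); d=np.array([x/r*np.sin(r),y/r*np.sin(r),np.cos(r)]) if r>0 else np.array([0,0,1.])
        T=np.eye(4);T[:3,:3]=R(obs['orientation']);T[:3,3]=obs['tool_pos'];T=T@m['hand_eye']
        return T[:3,3],T[:3,:3]@d
    d=np.array([x,y,1]); d/=np.linalg.norm(d)
    return np.array(m['origin']),R(m['orientation'])@d
def proj(n,p,obs=None):
    m=ctrl.camera_model(n)
    if n=='wrist':
        T=np.eye(4);T[:3,:3]=R(obs['orientation']);T[:3,3]=obs['tool_pos'];T=T@m['hand_eye']
        q=T[:3,:3].T@(np.asarray(p)-T[:3,3]); r=np.hypot(q[0],q[1]); th=np.arctan2(r,q[2])
        return np.array([m['cx']+m['fx']*th*q[0]/r,m['cy']+m['fy']*th*q[1]/r])
    q=R(m['orientation']).T@(np.asarray(p)-m['origin'])
    return np.array([m['cx']+m['fx']*q[0]/q[2],m['cy']+m['fy']*q[1]/q[2]])
def tri(*rs):
    A=0;b=0
    for o,d in rs:
        P=np.eye(3)-np.outer(d,d);A=A+P;b=b+P@o
    p=np.linalg.solve(A,b)
    return p,[np.linalg.norm((np.eye(3)-np.outer(d,d))@(p-o)) for o,d in rs]
def onz(r,z): o,d=r; return o+d*(z-o[2])/d[2]
E
python3 - <<'E'
from h import *
np.set_printoptions(precision=4,suppress=True)
a=cv2.imread('pics/scene0.png')[220:290,210:320];b=cv2.imread('pics/top0.png')[170:250,360:460]
c=cv2.imread('pics/top0.png')[150:240,220:290];d=cv2.imread('pics/scene0.png')[150:220,320:400]
f=lambda i:cv2.resize(i,(400,300),interpolation=cv2.INTER_CUBIC)
cv2.imwrite('pics/crop0.png',np.vstack([np.hstack([f(a),f(b)]),np.hstack([f(c),f(d)])]))
print('greaser z46',tri(ray('scene',269.9,250.5),ray('top',400.6,215.2)), onz(ray('scene',269.9,250.5),.046))
print('nip',tri(ray('scene',357.3,170.3),ray('top',251,209.3)))
for n,k,z in [('jug',(314,142.7),.05),('bowl',(474,202),.025),('bowl2',(153,225),.025),('tin',(324.4,272.5),.046),('shaft',(251,168),.04)]:
    print(n,onz(ray('top',*k),z))
E
```

```text
greaser z46 (array([ 0.6094, -0.2293,  0.0287]), [np.float64(0.0010530473384410713), np.float64(0.0010530473384411767)]) [ 0.6195 -0.2353  0.046 ]
nip (array([0.6109, 0.1843, 0.076 ]), [np.float64(0.0012403508647047938), np.float64(0.0012403508647047875)])
jug [0.8112 0.0155 0.05  ]
bowl [ 0.6505 -0.439   0.025 ]
bowl2 [0.5714 0.4623 0.025 ]
tin [ 0.445  -0.0181  0.046 ]
shaft [0.7366 0.1931 0.04  ]
```

View pics/crop0.png

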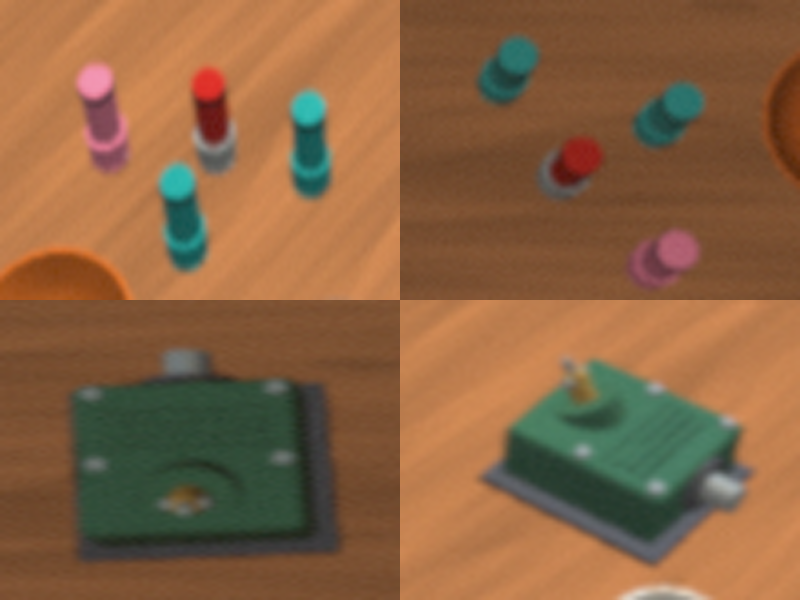

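The enlarged crop confirms the red barrel with steel coupler, second from left in the scene crop, between pink and turquoise. I'll test the command axes with a small first move.

```bash
python3 -m crank '[[[-1,0,0,0,0.15],[-1,0,0,0,0.15]]]'
python3 - <<'E'
from h import *
np.set_printoptions(precision=4,suppress=True)
o=ctrl.get_obs(); print(o['clock'],o['tool_pos'],o['orientation'],o['joint_pos'])
r=R(o['orientation']);print(r)
for k in [(429,195),(381.,191),(387,188),(428,201)]: pass
for k in [('turq1',(387.,190)),('turq2',(426,204)),('pink',(424,241)),('red',(401,216))]:
    print(k,onz(ray('top',*k[1]),.03))
E
```

```text
clock: 1.3
tool_pos: [0.1845, 0.6493, 0.2002]
orientation: [-90.0, 0.0, -114.4]
force: [-0.4, 0.2, -0.3]
opening: 0.0878
1.3 [0.1845 0.6493 0.2002] [ -90.001     0.0002 -114.4093] [ 90.6478  20.546    0.6812  -0.0009 -70.1346 -25.0567]
[[-0.4133 -0.      0.9106]
 [-0.9106  0.     -0.4133]
 [-0.     -1.     -0.    ]]
('turq1', (387.0, 190)) [ 0.6805 -0.1931  0.03  ]
('turq2', (426, 204)) [ 0.6416 -0.3021  0.03  ]
('pink', (424, 241)) [ 0.5368 -0.2931  0.03  ]
('red', (401, 216)) [ 0.6063 -0.231   0.03  ]
```

The turn is yaw only, so the tool stays vertical. The 30° tilt therefore has to come from pivoting the greaser in the hand. I plan to grip it, lean its coupler against the drive's fixed gearbox wall edge, then yaw.

First I'll hover over the greaser with yaw 162°, so the open fingers clear the look-alikes.

```bash
python3 -m crank '[[[-1,30,0,36,0.12],[-1,80,0,96,0.28],[-1,130,0,156,0.44],[-1,180,0,216,0.6],[-1,230,0,276,0.76],[-1,280,0,336,0.92],[-1,330,0,396,1.08],[-1,380,0,456,1.22],[-1,430,0,516,1.36],[-1,480,0,576,1.46],[-1,530,0,636,1.46],[-1,570,0,684,1.46]]]'
python3 - <<'E'
from h import *
np.set_printoptions(precision=4,suppress=True)
o=ctrl.get_obs(); print(o['tool_pos'],o['orientation'],R(o['orientation']).T@(np.array([.60,-.222,.2])-o['tool_pos']))
E
```

```text
clock: 2.8
tool_pos: [0.5042, -0.0142, 0.2007]
orientation: [-90.0, 0.1, 162.1]
force: [1.6, 0.6, 1.4]
opening: 0.0877
[ 0.5042 -0.0142  0.2007] [-90.0439   0.0655 162.1267] [-0.1549  0.0008  0.1684]
```

```bash
python3 -m crank '[[[-1,-40,0,44,0],[-1,-80,0,88,0],[-1,-120,0,132,0],[-1,-155,0,168,0],[-1,-155,0,168,0],[-1,-155,0,168,0]]]'
python3 - <<'E'
from h import *
np.set_printoptions(precision=4,suppress=True)
o=ctrl.get_obs(); print(o['tool_pos'],o['orientation'])
im=ctrl.snapshot('wrist'); print(ctrl.find_in('wrist','greaser_grip'))
print(proj('wrist',[.608,-.23,0],o),proj('wrist',[.608,-.23,.092],o))
cv2.imwrite('pics/w1.png',im[:,:,::-1])
E
```

```text
clock: 3.55
tool_pos: [0.5982, -0.2202, 0.1998]
orientation: [-90.0, -0.0, 162.0]
force: [0.1, 0.4, -0.2]
opening: 0.0874
[ 0.5982 -0.2202  0.1998] [-89.9995  -0.0426 161.9685]
[{'extent': [229.2, 116.8, 41.4, 29.3], 'confidence': 0.81}, {'extent': [240.7, 207.3, 36.1, 53.4], 'confidence': 0.76}, {'extent': [327.4, 94.3, 40.4, 28.4], 'confidence': 0.67}]
[307.8739 173.3336] [304.9827 190.9202]
```

View pics/w1.png

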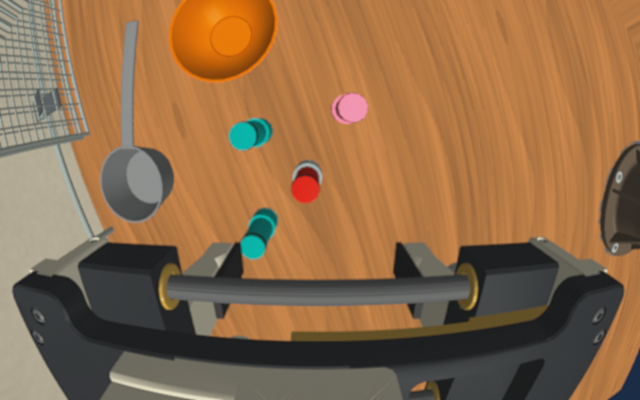

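The wrist picture shows the red greaser's top at (306,188) with its coupler rim at about (308,172). Turquoise are at (250,134) and (260,235), pink at (350,108). The prediction matches; I'll refine on the red centroid.

Run:
```python
from h import *
np.set_printoptions(precision=4,suppress=True)
o=ctrl.get_obs()
im=cv2.imread('pics/w1.png'); b,g,r=[im[...,i].astype(int) for i in range(3)]
m=((r>195)&(g<75)&(b<75)).astype(np.uint8); n,l,s,c=cv2.connectedComponentsWithStats(m)
i=1+np.argmax(s[1:,4]); print(s[i],c[i])
p=onz(ray('wrist',*c[i],o),.092); print(p)
print(R(o['orientation']).T@(p-o['tool_pos']))
```

```text
[292 177  27  26 548] [304.9106 189.3431]
[ 0.6078 -0.2305  0.092 ]
[-0.0125  0.1084  0.0077]
```

```bash
python3 -m crank '[[[-1,-12.5,30,7.7,0],[-1,-12.5,75,7.7,0],[-1,-12.5,120,7.7,0],[-1,-12.5,147,7.7,0],[-1,-12.5,154.5,7.7,0],[-1,-12.5,154.5,7.7,0]]]'
python3 - <<'E'
from h import *
o=ctrl.get_obs(); print(o['tool_pos'],o['orientation'])
im=ctrl.snapshot('wrist'); cv2.imwrite('pics/w2.png',im[:,:,::-1])
E
```

```text
clock: 4.4
tool_pos: [0.6084, -0.2307, 0.0465]
orientation: [-90.0, 0.0, 162.0]
force: [0.0, 0.3, 0.7]
opening: 0.0876
[ 0.60844657 -0.23068051  0.04646289] [-8.99959901e+01  3.88410914e-02  1.61984848e+02]
```

View pics/w2.png

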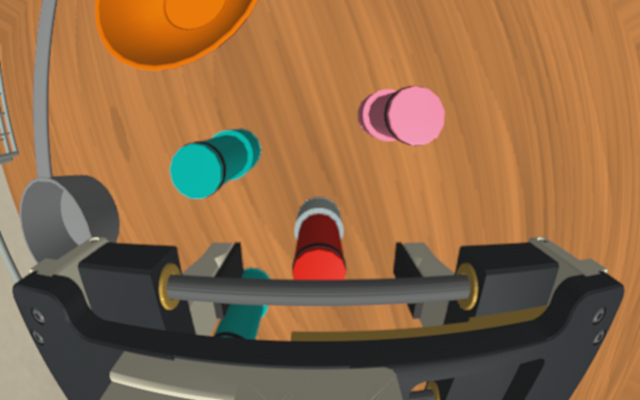

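The red greaser sits between the open fingers at (320,250), and nothing touches the look-alikes. Closing.

```bash
python3 -m crank '[[[1,0,0,0,0],[1,0,0,0,0],[1,0,0,0,0],[1,0,0,0,0],[1,0,0,0,0],[1,0,0,0,0]]]'
```

```text
clock: 5.2
tool_pos: [0.608, -0.2313, 0.0456]
orientation: [-90.0, -0.0, 161.9]
force: [0.0, 0.6, 0.3]
opening: 0.033
```

```bash
python3 -m crank '[[[1,0,0,0,0],[1,0,0,0,0],[1,0,0,0,0],[1,0,-15,0,0],[1,0,-60,0,0],[1,0,-120,0,-0.15],[1,0,-155,0,-0.315],[1,0,-155,0,-0.315],[1,0,-155,0,-0.315]]]'
python3 - <<'E'
from h import *
o=ctrl.get_obs(); print(o['tool_pos'],o['orientation'],o['force'])
im=ctrl.snapshot('wrist'); cv2.imwrite('pics/w3.png',im[:,:,::-1])
E
```

```text
clock: 6.32
tool_pos: [0.6073, -0.2309, 0.2002]
orientation: [-90.0, -0.0, 179.8]
force: [-0.5, -0.6, -3.4]
opening: 0.0271
[ 0.6072665  -0.23092293  0.20019628] [-9.00447765e+01 -4.82786724e-02  1.79831320e+02] [-0.54395728 -0.56404655 -3.37336798]
```

View pics/w3.png

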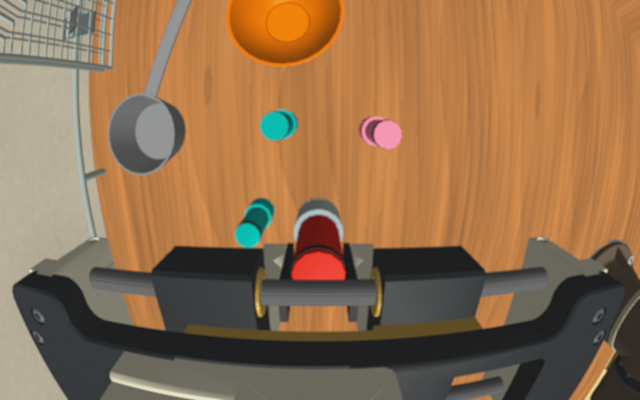

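The greaser is gripped, with opening 27 mm and its weight felt. The pale coupler ring shows at (320,215). Next I'll look at the drive from the final yaw (-90°).

```bash
python3 -m crank '[[[1,5,-10,-30,-0.15],[1,15,-20,-75,-0.3],[1,25,-30,-120,-0.45],[1,35,-40,-165,-0.6],[1,45,-50,-210,-0.75],[1,55,-50,-255,-0.9],[1,65,-50,-300,-1.05],[1,70,-50,-345,-1.2],[1,77,-50,-385,-1.35],[1,77,-50,-410,-1.5],[1,77,-50,-418,-1.57],[1,77,-50,-418,-1.57]]]'
python3 - <<'E'
from h import *
np.set_printoptions(precision=4,suppress=True)
o=ctrl.get_obs(); print(o['tool_pos'],o['orientation'],o['joint_pos'])
im=ctrl.snapshot('wrist'); cv2.imwrite('pics/w4.png',im[:,:,::-1])
E
```

```text
clock: 7.88
tool_pos: [0.5307, 0.1871, 0.2491]
orientation: [-90.1, -0.1, -90.1]
force: [-1.2, -0.5, -2.4]
opening: 0.0272
[0.5307 0.1871 0.2491] [-90.1387  -0.0931 -90.1223] [ 39.3331   8.4502  -9.1638  -0.0171 -72.5523  50.5496]
```

View pics/w4.png

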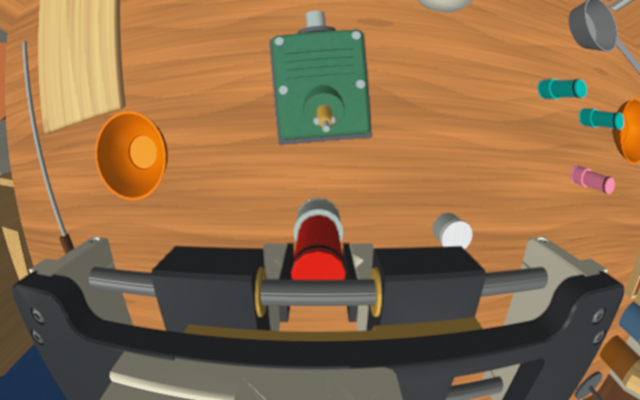

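The drive sits ahead at (320,85), slightly rotated. The boss is at about (323,104), and the nipple with its pin points towards the robot at (324,122). I'll enlarge to measure.

Run:
```python
import cv2
im=cv2.imread('pics/w4.png')[5:155,255:395]
cv2.imwrite('pics/w4c.png',cv2.resize(im,(560,600),interpolation=cv2.INTER_CUBIC))
```

```text
(no output)
```

View pics/w4c.png

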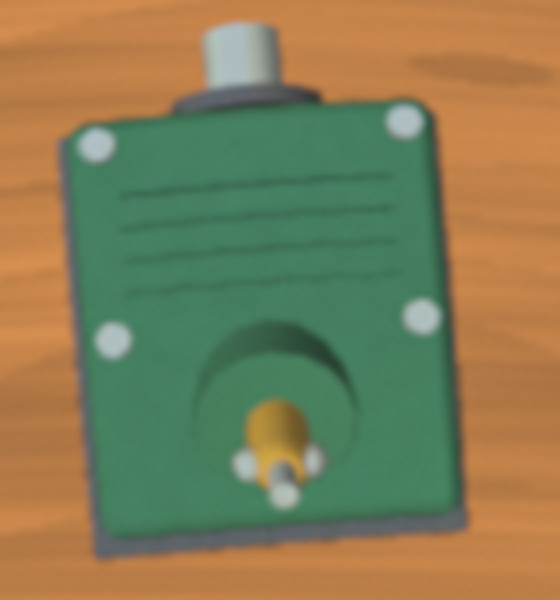

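```bash
cat > fit.py <<'E'
from h import *
from scipy.optimize import least_squares
def nip(th): # nipple rotation in world; nipple leans to drive -x
    c,s=np.cos(th),np.sin(th); D=np.array([[c,-s,0],[s,c,0],[0,0,1]])
    return D,D@Ro.from_euler('y',-30,degrees=True).as_matrix()
def pt(par,kind,q):
    D,N=nip(par[2]); b=np.array([par[0],par[1],0])
    return b+D@np.array(q) if kind=='d' else b+[0,0,.072]+N@np.array(q)
def fit(obs_list,x0,verbose=True):
    f=lambda p:np.concatenate([(proj(cam,pt(p,k,q),o)-uv)*w for cam,o,k,q,uv,w in obs_list])
    r=least_squares(f,x0,loss='soft_l1'); 
    if verbose: print('par',r.x[:2],np.degrees(r.x[2])); print(f(r.x).reshape(-1,2).round(1).tolist())
    return r.x
E
python3 - <<'E'
from fit import *
np.set_printoptions(precision=4,suppress=True)
o=ctrl.get_obs()
P=lambda u,v:np.array([255+u/4-.4,5+v/4-.4])
L=[('wrist',o,'d',(-.03,.055,.064),P(100,541),1),('wrist',o,'d',(-.03,-.055,.064),P(464,513),1),
('wrist',o,'d',(.1,.055,.064),P(64,126),1),('wrist',o,'d',(.1,-.055,.064),P(436,98),1),
('wrist',o,'n',(0,0,.038),P(285,494),1.5),('wrist',o,'n',(0,.0105,.02),P(246,462),1),('wrist',o,'n',(0,-.0105,.02),P(315,460),1)]
x=fit(L,[.624,.187,0])
fit(L[4:],x);fit(L[:4],x)
D,N=nip(x[2]);print('axis',N[:,2])
E
```

```text
par [0.614  0.1791] 4.213882933454511
[[-0.0, 0.2], [0.7, 0.5], [0.1, -1.7], [-0.2, -1.3], [-0.2, 0.6], [-0.9, 0.5], [0.9, -0.4]]
par [0.6142 0.1785] 2.4659503078685847
[[-0.2, 0.3], [-0.6, -0.1], [1.2, -0.4]]
par [0.6133 0.1793] 4.147170561994905
[[-0.2, 0.7], [0.5, 1.1], [-0.0, -1.2], [-0.3, -0.8]]
axis [-0.4986 -0.0367  0.866 ]
```

The drive fit is consistent: foot at (0.614, 0.179), yaw about 4.2°. Now I'll move beside the right-hand gearbox wall, away from the nipple, with the jaw axis along the wall.

```bash
python3 -m crank '[[[1,15,0,20,0.15],[1,30,0,45,0.32],[1,45,0,70,0.49],[1,60,0,95,0.66],[1,75,0,120,0.83],[1,85,0,140,1.0],[1,93,0,150,1.17],[1,93,0,150,1.34],[1,93,0,150,1.496],[1,93,40,150,1.496],[1,93,90,150,1.496],[1,93,110,150,1.496]]]'
python3 - <<'E'
from h import *
np.set_printoptions(precision=4,suppress=True)
o=ctrl.get_obs(); print(o['tool_pos'],o['orientation'],o['joint_pos'],o['force'])
t=np.radians(4.2);ex=np.array([np.cos(t),np.sin(t)]);ey=np.array([-ex[1],ex[0]])
d=o['tool_pos'][:2]-[.614,.179]; print('drive xy',d@ex,d@ey)
E
```

```text
clock: 9.43
tool_pos: [0.6788, 0.0919, 0.1363]
orientation: [-89.9, -0.4, -176.0]
force: [0.1, 0.2, -2.1]
opening: 0.0275
[0.6788 0.0919 0.1363] [ -89.9316   -0.3518 -176.0351] [ 23.9391  24.0857  -2.4426  -0.0622 -63.8257 -19.9464] [ 0.1195  0.1792 -2.1426]
drive xy 0.05824930632457856 -0.09157610017439975
```

```bash
python3 -m crank '[[[1,0,25,0,0],[1,0,43,0,0],[1,0,43,0,0],[1,0,43,-10,0],[1,0,43,-15,0],[1,0,43,-20,0],[1,0,43,-25,0]]]'; python3 -m crank '[[[1,0,0,-4,0],[1,0,0,-8,0],[1,0,0,-12,0],[1,0,0,-16,0],[1,0,0,-16,0]]]'
python3 - <<'E'
from h import *
np.set_printoptions(precision=4,suppress=True)
o=ctrl.get_obs(); print(o['tool_pos'],o['orientation'],o['force'])
t=np.radians(4.2);ex=np.array([np.cos(t),np.sin(t)]);ey=np.array([-ex[1],ex[0]])
d=o['tool_pos'][:2]-[.614,.179]; print('drive xy',d@ex,d@ey)
a=ctrl.snapshot('wrist');b=ctrl.snapshot('scene')
cv2.imwrite('pics/w5.png',a[:,:,::-1]);cv2.imwrite('pics/s5.png',cv2.resize(b[130:230,290:430,::-1],(700,500),interpolation=cv2.INTER_CUBIC))
E
```

```text
clock: 10.3
tool_pos: [0.6798, 0.1183, 0.0986]
orientation: [-89.9, 0.1, -175.8]
force: [0.9, -4.8, -0.1]
opening: 0.0271
clock: 10.92
tool_pos: [0.6783, 0.1348, 0.0977]
orientation: [-90.0, 0.0, -175.8]
force: [-0.1, -3.4, 1.2]
opening: 0.0272
[0.6783 0.1348 0.0977] [ -90.0066    0.0138 -175.7973] [-0.0645 -3.4328  1.1785]
drive xy 0.06093181068352391 -0.04876141561539791
```

View pics/w5.png

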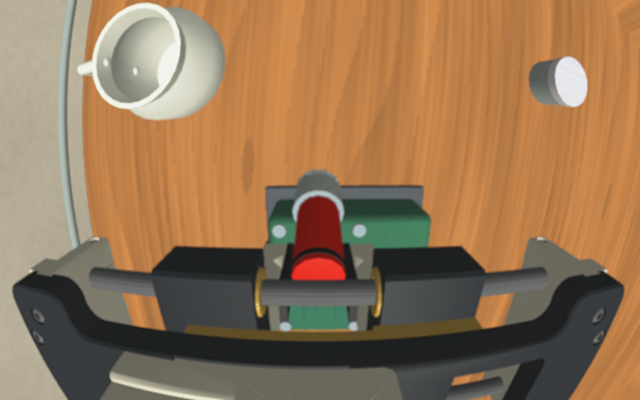

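View pics/s5.png

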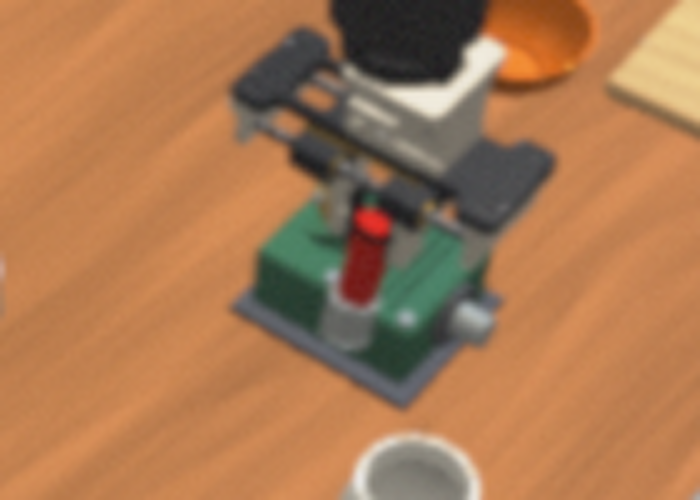

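The greaser is pivoting in the hand at only about 4 N. The scene view shows it leaning over the wall, and in the wrist view the coupler ring moved from row 215 to about 200. By geometry the tilt is about 25°, so I'll push a further 6 mm, back off and measure.

```bash
python3 -m crank '[[[1,0,0,-3,0],[1,0,0,-6,0],[1,0,0,-6,0],[1,0,0,10,0],[1,0,-30,20,0],[1,0,-80,20,0],[1,0,-110,20,0],[1,0,-110,20,0]]]'
python3 - <<'E'
from h import *
from scipy.optimize import least_squares
np.set_printoptions(precision=4,suppress=True)
o=ctrl.get_obs(); print(o['tool_pos'],o['orientation'],o['force'])
a=ctrl.snapshot('wrist')[:,:,::-1]; cv2.imwrite('pics/w6.png',a)
f=lambda i:cv2.resize(i[140:300,250:390],(400,457),interpolation=cv2.INTER_CUBIC)
cv2.imwrite('pics/w6c.png',np.hstack([f(cv2.imread('pics/w4.png')),f(a)]))
E
```

```text
clock: 12.02
tool_pos: [0.6811, 0.1147, 0.2106]
orientation: [-90.1, 0.3, -175.8]
force: [0.0, -0.2, -3.4]
opening: 0.0268
[0.6811 0.1147 0.2106] [ -90.1374    0.2912 -175.8251] [ 0.0295 -0.2055 -3.371 ]
```

View pics/w6c.png

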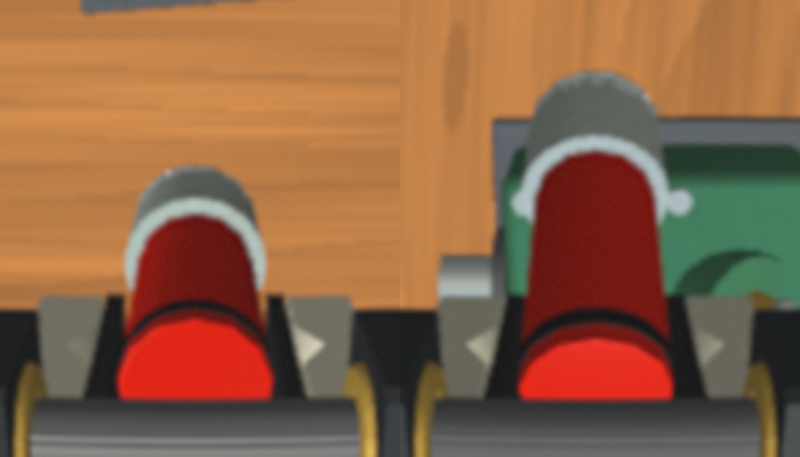

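```bash
cat > tilt.py <<'E'
from h import *
from scipy.optimize import least_squares
m=ctrl.camera_model('wrist');T=np.linalg.inv(m['hand_eye'])
def row(p):
    q=T[:3,:3]@p+T[:3,3]; r=np.hypot(q[0],q[1]);th=np.arctan2(r,q[2]); return m['cy']+m['fy']*th*q[1]/r
F=[(.032,.017),(0,.017),(.092,.014)]
def rows(t,h,c):
    # axis up dir in tool: y=-cos t, z=-sin t ; outward (+z side): y=-sin t? 
    u=np.array([0,-np.cos(t),-np.sin(t)]); n=np.array([0,-np.sin(t),np.cos(t)]) 
    G=np.array([0,-.019,c])
    return np.array([row(G+(a-h)*u+r*n) for a,r in F])
E
python3 - <<'E'
from tilt import *
L=140+np.array([198,167,318])/2.856; Rr=140+np.array([135,72,338])/2.856
a=least_squares(lambda p:rows(0,p[0],p[1])-L,[.064,0]);print('upright',a.x,a.fun)
a2=least_squares(lambda p:rows(p[2],p[0],p[1])-L,[.064,0,0]);print('upright free',a2.x[:2],np.degrees(a2.x[2]),a2.fun)
b=least_squares(lambda p:rows(p[2],p[0],p[1])-Rr,[.064,0,.5]);print('tilted',b.x[:2],np.degrees(b.x[2]),b.fun)
for h in (.064,a.x[0]):
  b=least_squares(lambda p:rows(p[1],h,p[0])-Rr,[0,.5]);print('tilted',h,b.x[0],np.degrees(b.x[1]),b.fun)
E
```

```text
upright [ 0.06932134 -0.0021113 ] [ 0.7406156  -0.65439747 -0.12663548]
upright free [0.03831676 0.0082351 ] -3.912120162476239 [ 0.00000000e+00  0.00000000e+00 -2.84217094e-14]
tilted [0.05097005 0.0151671 ] 15.0090409508728 [ 0.00000000e+00  0.00000000e+00 -5.68434189e-14]
tilted 0.064 0.007391209289392762 18.0119618714286 [ 0.59589115 -0.42161357 -0.18425686]
tilted 0.069321335950948 0.0038926559136155145 19.235682784183627 [ 0.82164963 -0.57733157 -0.25820157]
```

```bash
python3 - <<'E'
from tilt import *
L=140+np.array([198,167,318])/2.856; Rr=140+np.array([135,72,338])/2.856
for h in (.0626,.0646,.0666):
  off=rows(0,h,0)-L
  b=least_squares(lambda p:rows(p[1],h,p[0])-off-Rr,[0,.5]);print(h,off,b.x[0],np.degrees(b.x[1]),b.fun)
  b=least_squares(lambda p:rows(p[1],p[2],p[0])-off-Rr,[0,.5,h]);print('  free h',b.x,np.degrees(b.x[1]),b.fun)
E
python3 - <<'E'
from h import *
b=ctrl.snapshot('scene')[:,:,::-1]
o=ctrl.get_obs();print(proj('scene',o['tool_pos']))
cv2.imwrite('pics/s6.png',cv2.resize(b[100:190,310:430],(800,600),interpolation=cv2.INTER_CUBIC))
E
```

```text
0.0626 [ 0.75407317 -1.00754952  1.80713692] 0.00783970518028705 18.73285184677475 [-0.03268291  0.02304862  0.01020702]
  free h [0.0073689  0.32996225 0.06332306] 18.90544422336418 [0.00000000e+00 0.00000000e+00 5.68434189e-14]
0.0646 [-0.143549   -1.68789162  0.06201333] 0.007276634727215874 18.874160880851583 [-0.02304371  0.01624708  0.00719088]
  free h [0.00693202 0.33157157 0.06512618] 18.997651450419966 [0. 0. 0.]
0.0666 [-1.02481808 -2.35729888 -1.64221981] 0.006704596320492288 19.015711988436898 [-0.01334191  0.00940445  0.00416044]
  free h [0.00649762 0.33315289 0.06691426] 19.088254704948717 [ 0.00000000e+00 -2.84217094e-14  5.68434189e-14]
[363.21109272 162.90051899]
```

View pics/s6.png

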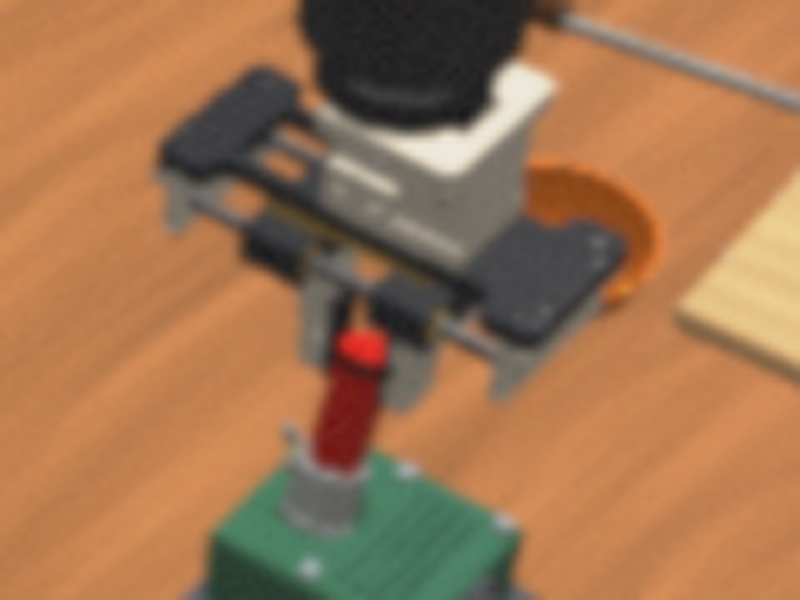

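Run:
```python
from h import *
np.set_printoptions(precision=1,suppress=True)
o=ctrl.get_obs();Rt=R(o['orientation'])
for t,c in ((0,0),(19,.007),(25,.007),(30,.007)):
    a=np.radians(t);u=np.array([0,-np.cos(a),-np.sin(a)])
    G=np.array([0,-.019,c]);w=lambda p:proj('scene',o['tool_pos']+Rt@p)
    q=[(w(G+(x-.0646)*u)-[310,100])*6.667 for x in (.092,.032,0)]
    print(t,q)
```

```text
0 [array([364.7, 344.5]), array([351.9, 440.5]), array([345.5, 488.8])]
19 [array([366.8, 344.8]), array([330.5, 458.6]), array([311.9, 516.8])]
25 [array([369.9, 343.4]), array([326.8, 460.4]), array([304.5, 520.6])]
30 [array([372.4, 342.8]), array([323.9, 461.4]), array([298.7, 522.7])]
```

Both views agree on about 19° tilt, with the barrel pivoting about the upper end of the pads. Second push: same wall, deeper.

```bash
python3 -m crank '[[[1,0,50,0,0],[1,0,100,0,0],[1,0,113,0,0],[1,0,113,-8,0],[1,0,113,-16,0],[1,0,113,-24,0],[1,0,113,-30,0],[1,0,113,-35,0],[1,0,113,-39,0],[1,0,113,-41,0],[1,0,113,-41,0]]]';  python3 -m crank '[[[1,0,0,10,0],[1,0,-10,25,0],[1,0,-60,25,0],[1,0,-113,25,0],[1,0,-113,25,0],[1,0,-113,25,0]]]'
cat > meas.py <<'E'
from tilt import *
import sys
o=ctrl.get_obs(); print(o['tool_pos'],o['orientation'],o['force'],o['clock'])
a=ctrl.snapshot('wrist')[:,:,::-1]; cv2.imwrite(f'pics/{sys.argv[1]}.png',a)
cv2.imwrite(f'pics/{sys.argv[1]}c.png',cv2.resize(a[120:300,250:390],(560,720),interpolation=cv2.INTER_CUBIC)[:600])
E
python3 meas.py w7
```

```text
clock: 13.5
tool_pos: [0.6766, 0.1554, 0.0946]
orientation: [-90.0, -0.0, -175.8]
force: [1.6, -4.2, -1.7]
opening: 0.0271
clock: 14.25
tool_pos: [0.6781, 0.1301, 0.2078]
orientation: [-90.1, 0.0, -175.9]
force: [0.1, 0.9, -3.9]
opening: 0.0271
[0.67814464 0.1300746  0.2078101 ] [-9.00636863e+01  2.69529874e-03 -1.75856588e+02] [ 0.08179424  0.92355204 -3.85977303] 14.25
```

View pics/w7c.png

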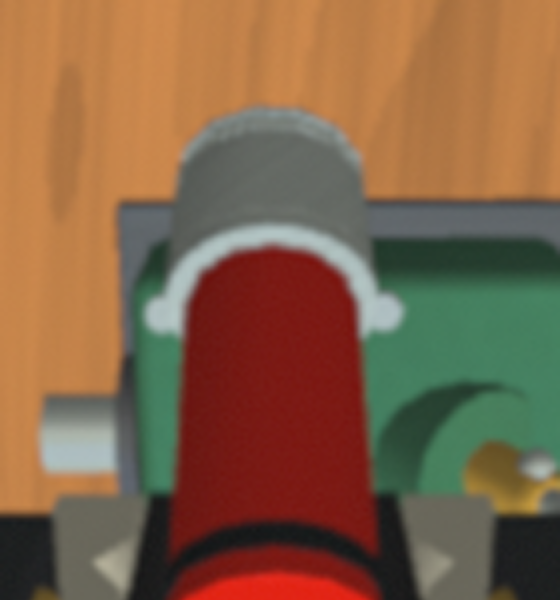

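Run:
```python
from tilt import *
L=140+np.array([198,167,318])/2.856; Rr=120+np.array([225,107,572])/4
h=.0646
off=rows(0,h,0)-L
b=least_squares(lambda p:rows(p[1],h,p[0])-off-Rr,[0,.5]);print(h,b.x[0],np.degrees(b.x[1]),b.fun)
b=least_squares(lambda p:rows(p[1],p[2],p[0])-off-Rr,[0,.5,h]);print('  free h',b.x,np.degrees(b.x[1]),b.fun)
```

```text
0.0646 0.011050259529819658 30.460710804930038 [-0.09249861  0.06151188  0.03320138]
  free h [0.00982334 0.53975723 0.06615316] 30.925811434906798 [0. 0. 0.]
```

Tilt is 30.5° with about 10.5 mm offset at grip height, which I'll account for. Now I'll yaw to the final orientation, short of the nipple, for a check picture.

```bash
python3 -m crank '[[[1,20,0,-5,-0.16],[1,40,0,-10,-0.32],[1,60,0,-16,-0.48],[1,80,0,-22,-0.64],[1,100,0,-28,-0.8],[1,120,0,-34,-0.96],[1,140,0,-40,-1.12],[1,160,0,-46,-1.28],[1,175,0,-50,-1.44],[1,183,0,-53,-1.571],[1,183,0,-53,-1.571],[1,183,0,-53,-1.571]]]'; python3 meas.py w8
```

```text
clock: 15.8
tool_pos: [0.4921, 0.1697, 0.207]
orientation: [-90.1, -0.0, -86.0]
force: [0.1, 0.1, -2.7]
opening: 0.0273
[0.49213432 0.16967422 0.20701651] [-9.00588482e+01 -4.15734388e-02 -8.59680884e+01] [ 0.07007993  0.08559054 -2.71363307] 15.8
```

View pics/w8.png

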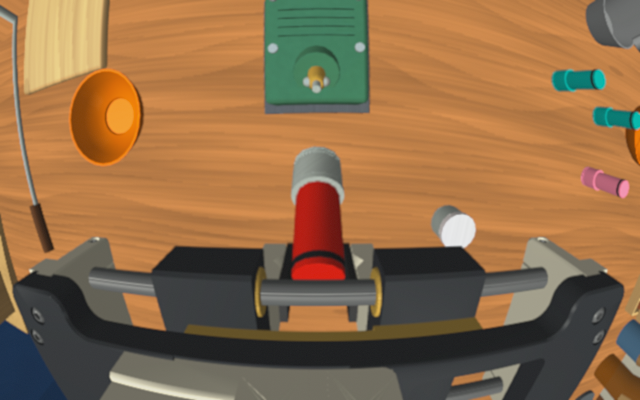

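Run:
```python
import cv2
im=cv2.imread('pics/w8.png')
cv2.imwrite('pics/w8c.png',cv2.resize(im[0:120,255:380],(625,600),interpolation=cv2.INTER_CUBIC))
cv2.imwrite('pics/w8d.png',cv2.resize(im[140:290,260:380],(480,600),interpolation=cv2.INTER_CUBIC))
```

```text
(no output)
```

View pics/w8c.png

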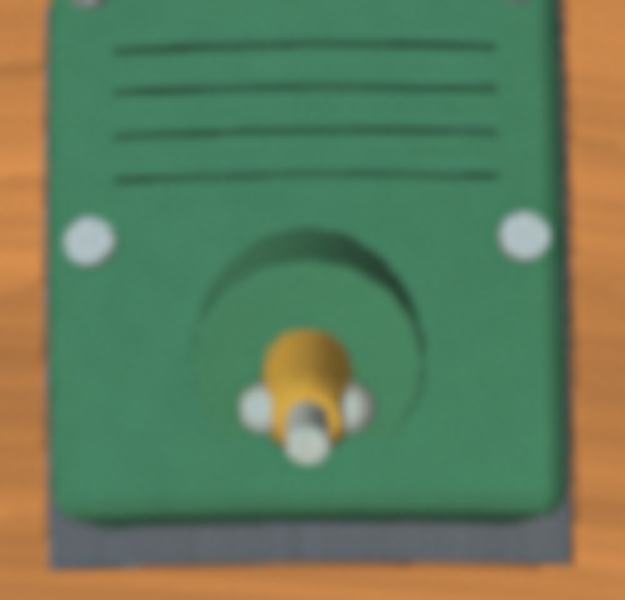

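View pics/w8d.png

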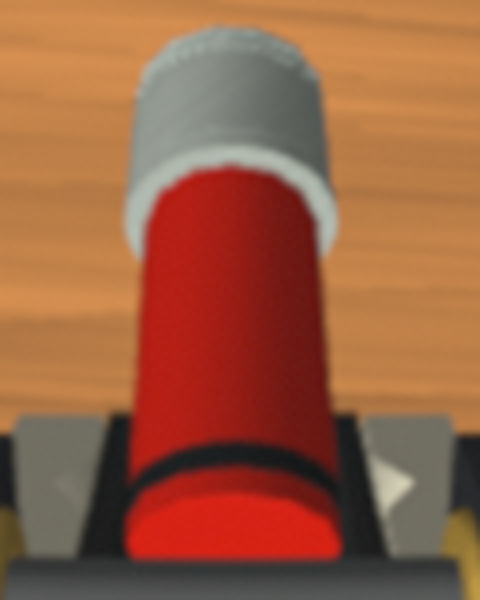

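Run:
```python
from fit import *
np.set_printoptions(precision=4,suppress=True)
o=ctrl.get_obs()
P=lambda u,v:np.array([255+u/5-.4,v/5-.4])
L=[('wrist',o,'d',(-.03,.055,.064),P(50,522),1),('wrist',o,'d',(-.03,-.055,.064),P(565,516),1),
('wrist',o,'n',(0,0,.038),P(307,446),1.5),('wrist',o,'n',(0,.0105,.02),P(259,409),1),('wrist',o,'n',(0,-.0105,.02),P(355,409),1)]
x=fit(L,[.614,.179,.07]); fit(L[2:],x)
# greaser pose: include lateral
for t,c,h in ((30.5,.0107,.0649),):
    a=np.radians(t);u=np.array([0,-np.cos(a),-np.sin(a)]);mo=np.array([0,-.019,c])-h*u
    Rt=R(o['orientation']);M=o['tool_pos']+Rt@mo;ax=Rt@u
    D,N=nip(x[2]);print('mouth',M,'axis',ax,'nipaxis',N[:,2],'angle',np.degrees(np.arccos(ax@N[:,2])))
    for l in (.08,.055,.042,.03):
        tgt=np.array([x[0],x[1],.072])+N[:,2]*l
        print(l,'tool shift mm',1000*Rt.T@(tgt-M))
    print('axis in tool',Rt.T@N[:,2])
```

```text
par [0.6137 0.1799] 4.599191280612111
[[-0.7, 0.1], [1.2, 0.2], [-0.1, 0.1], [-1.4, -0.1], [1.3, -0.4]]
par [0.6137 0.1797] 4.0381817708642425
[[-0.0, 0.2], [-1.3, -0.2], [1.5, -0.2]]
mouth [0.5358 0.1727 0.1701] axis [-0.5055 -0.0352  0.8621] nipaxis [-0.4984 -0.0401  0.866 ] angle 0.5445796320124996
0.08 tool shift mm [-1.2823 28.808  38.2856]
0.055 tool shift mm [-1.4163 50.4473 50.8045]
0.042 tool shift mm [-1.486  61.6998 57.3142]
0.03 tool shift mm [-1.5503 72.0867 63.3233]
axis in tool [ 0.0054 -0.8656 -0.5008]
```

```bash
python3 -m crank '[[[1,-1,10,15,0],[1,-1.3,29,38.3,0],[1,-1.4,40,44.5,0],[1,-1.4,50.5,50.8,0],[1,-1.5,55,53.4,0],[1,-1.5,55,53.4,0],[1,-1.5,55,53.4,0]]]'; python3 meas.py w9;python3 - <<'E'
from h import *
b=ctrl.snapshot('scene')[:,:,::-1]
cv2.imwrite('pics/s9.png',cv2.resize(b[110:200,300:420],(800,600),interpolation=cv2.INTER_CUBIC))
E
```

```text
clock: 16.73
tool_pos: [0.5454, 0.1755, 0.1533]
orientation: [-89.9, 0.0, -85.8]
force: [-0.2, -0.4, -2.8]
opening: 0.0274
[0.54540325 0.175543   0.15334627] [-8.99463928e+01  2.75190397e-02 -8.57940915e+01] [-0.1809981  -0.40226399 -2.8224356 ] 16.725
```

View pics/w9c.png

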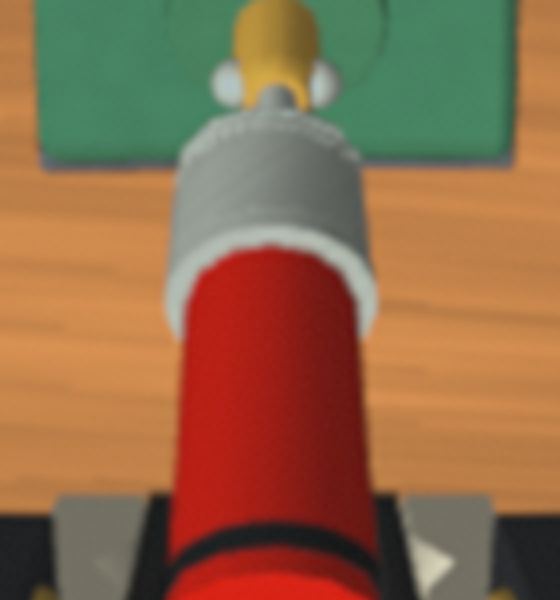

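View pics/s9.png

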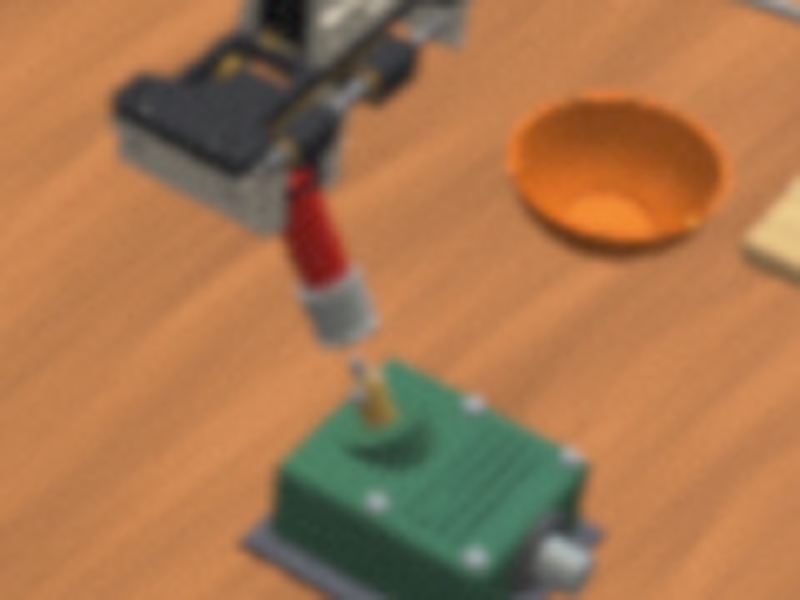

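Run:
```python
from fit import *
np.set_printoptions(precision=1,suppress=True)
o=ctrl.get_obs();Rt=R(o['orientation'])
D,N=nip(np.radians(4.2));F=np.array([.6138,.1797,.072])
s=lambda p:(proj('scene',p)-[300,110])*6.667
w=lambda p:(proj('wrist',p,o)-[250,120])*4
print('nip foot,tip,pin',[s(F+N[:,2]*l) for l in (0,.026,.038)])
print('nip wrist: foot,tip,pin,balls',[w(F+N[:,2]*l) for l in (0,.026,.038)],[w(F+N@[0,b,.02]) for b in (.0105,-.0105)])
for t,c in((30.5,.0107),(26,.0107)):
    a=np.radians(t);u=np.array([0,-np.cos(a),-np.sin(a)]);G=np.array([0,-.019,c])
    print(t,[s(o['tool_pos']+Rt@(G+(x-.0649)*u)) for x in (.092,.032,0)])
    M=o['tool_pos']+Rt@(G-.0649*u)
    print('mouth in nipple frame mm',1000*N.T@(M-F))
```

```text
nip foot,tip,pin [array([377.7, 415.3]), array([360.7, 373.2]), array([352.8, 353.5])]
nip wrist: foot,tip,pin,balls [array([274.7,  27.7]), array([274.8,  97.6]), array([274.8, 134.1])] [array([222.3,  80.5]), array([327.3,  80.6])]
30.5 [array([281.4, 173.6]), array([324.2, 277.4]), array([346.3, 331.1])]
mouth in nipple frame mm [ 0.8  0.9 51. ]
26 [array([284.6, 173.6]), array([320.4, 277.3]), array([338.8, 330.7])]
mouth in nipple frame mm [-4.3  0.9 51.1]
```

Greaser and nipple are in line to within about 1 mm in both views. The mouth is 13 mm off the pin end, and the nipple shows at x≈276 against the coupler at 271. I'll insert to just before the balls with +1 mm lateral correction.

```bash
python3 -m crank '[[[1,1,0.2,-0.4,0],[1,1,3.7,1.6,0],[1,1,7.2,3.6,0],[1,1,10.6,5.6,0],[1,1,14.1,7.6,0],[1,1,16.7,9.1,0],[1,1,19.3,10.6,0],[1,1,21.1,11.6,0],[1,1,21.9,12.1,0],[1,1,21.9,12.1,0]]]'; python3 meas.py w10;python3 - <<'E'
from fit import *
np.set_printoptions(precision=1,suppress=True)
b=ctrl.snapshot('scene')[:,:,::-1]
cv2.imwrite('pics/s10.png',cv2.resize(b[110:200,300:420],(800,600),interpolation=cv2.INTER_CUBIC))
E
```

```text
clock: 18.08
tool_pos: [0.5575, 0.1752, 0.1308]
orientation: [-90.0, 0.0, -85.8]
force: [-0.0, -0.1, -2.9]
opening: 0.0274
[0.55749332 0.1752369  0.13076675] [-9.00001913e+01  7.23514354e-05 -8.58080647e+01] [-0.0459559  -0.10636329 -2.94533975] 18.075
```

View pics/w10c.png

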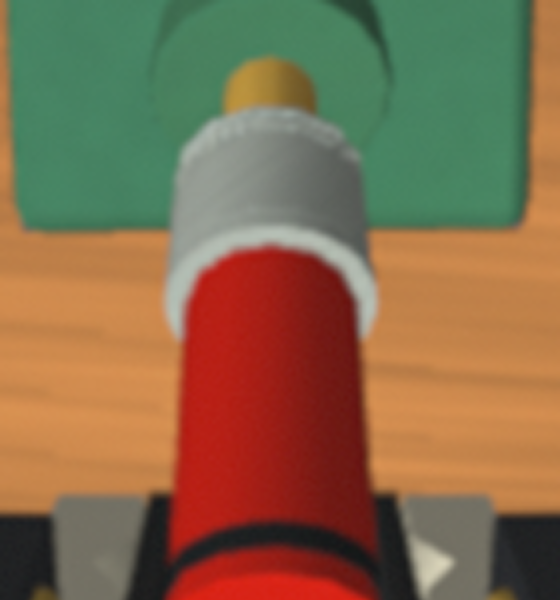

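View pics/s10.png

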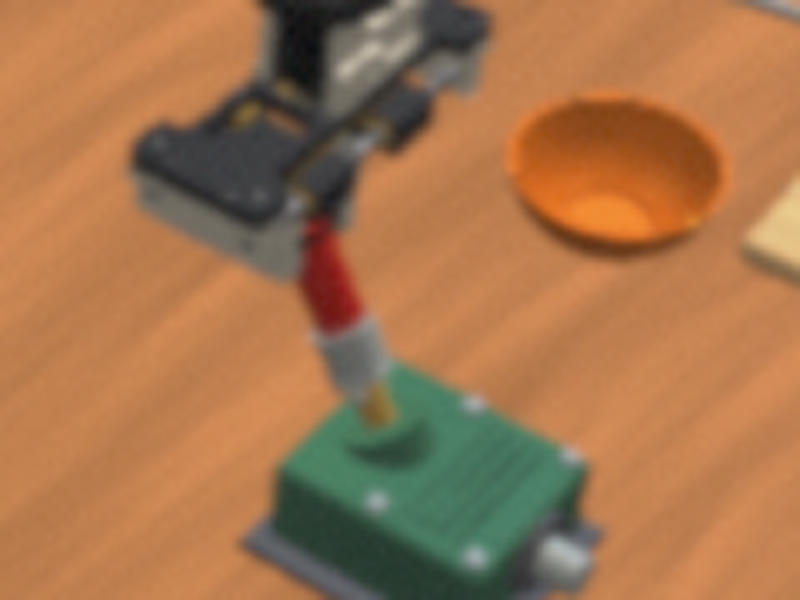

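The coupler sits centred over the nipple (brass at x=270 against coupler at 271) with no side force. Now pushing onto the balls.

```bash
python3 -m crank '[[[1,0,2.6,1.5,0],[1,0,4.3,2.5,0],[1,0,6.1,3.5,0],[1,0,7.8,4.5,0],[1,0,8.7,5,0]]]'; python3 -m crank '[[[1,0,1.7,1,0],[1,0,3.5,2,0],[1,0,5.2,3,0],[1,0,5.2,3,0]]]'
```

```text
clock: 18.8
tool_pos: [0.5624, 0.1756, 0.1223]
orientation: [-90.0, 0.0, -85.8]
force: [-2.6, 0.3, 0.6]
opening: 0.0273
clock: 19.3
tool_pos: [0.5656, 0.1758, 0.1163]
orientation: [-90.0, -0.0, -85.8]
force: [2.7, -0.8, -5.6]
opening: 0.027
```

```bash
python3 meas.py w11;python3 - <<'E'
from fit import *
b=ctrl.snapshot('scene')[:,:,::-1]
cv2.imwrite('pics/s11.png',cv2.resize(b[110:200,300:420],(800,600),interpolation=cv2.INTER_CUBIC))
E
```

```text
[0.56555757 0.17584454 0.1162756 ] [-9.00188619e+01 -7.41092765e-03 -8.58138895e+01] [ 2.66966709 -0.76339247 -5.59558792] 19.3
```

View pics/w11c.png

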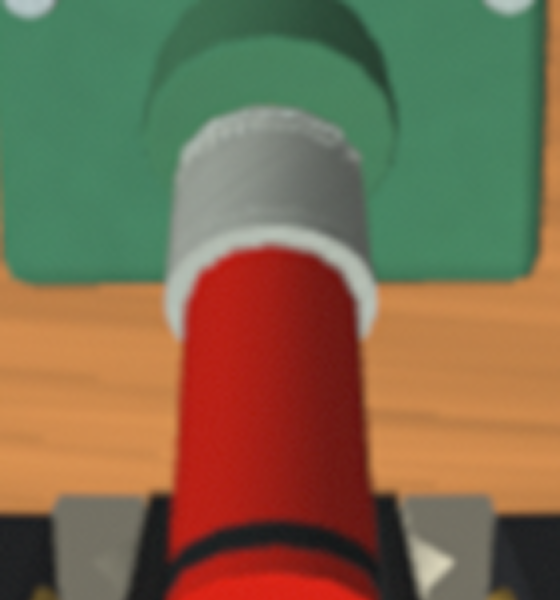

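View pics/s11.png

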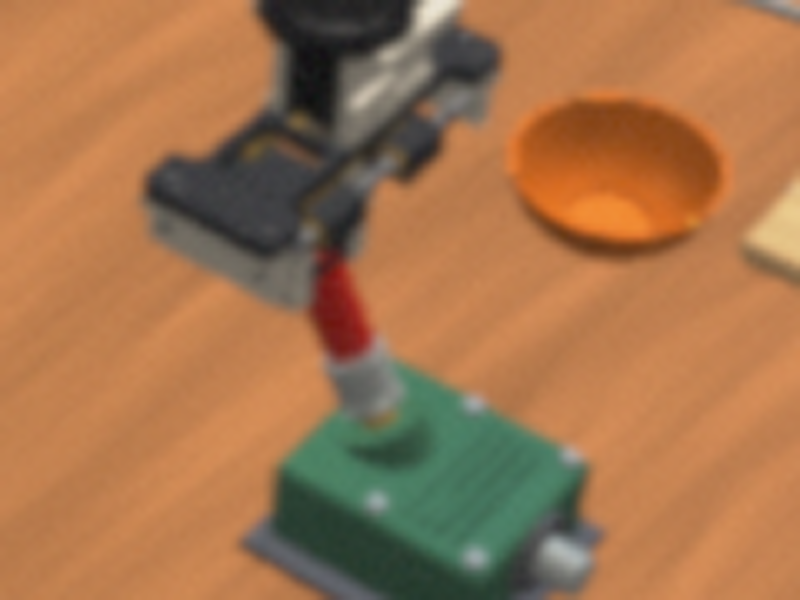

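It has snapped past the balls: force flipped sign, and the coupler has not moved in the hand. I'll keep pushing against the pin spring.

```bash
python3 -m crank '[[[1,0,1.7,1,0],[1,0,3.5,2,0],[1,0,5.2,3,0],[1,0,5.2,3,0]]]'; python3 -m crank '[[[1,0,0.9,0.5,0],[1,0,1.7,1,0],[1,0,1.7,1,0]]]'; python3 -m crank '[[[1,0,0.9,0.5,0],[1,0,1.7,1,0],[1,0,1.7,1,0]]]'; python3 meas.py w12
```

```text
clock: 19.9
tool_pos: [0.5684, 0.176, 0.1119]
orientation: [-90.0, -0.0, -85.8]
force: [-3.5, 0.6, 2.0]
opening: 0.0272
clock: 20.27
tool_pos: [0.5695, 0.1761, 0.1101]
orientation: [-90.0, -0.0, -85.8]
force: [-3.3, 0.1, 3.9]
opening: 0.0272
clock: 20.65
tool_pos: [0.5704, 0.1762, 0.1083]
orientation: [-90.0, -0.0, -85.8]
force: [-3.9, 0.8, 4.6]
opening: 0.0275
[0.57041949 0.17619129 0.10829054] [-9.00040667e+01 -3.60261821e-03 -8.58009675e+01] [-3.85028923  0.84424336  4.58541134] 20.65
```

View pics/w12c.png

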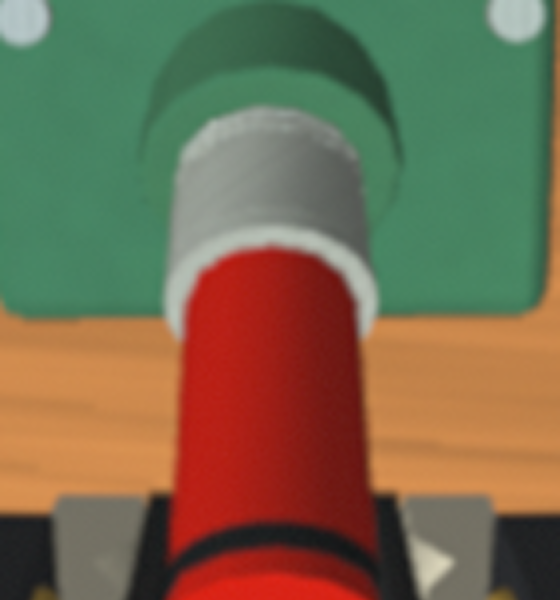

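The push is purely axial at about 8.4 N, so roughly 2 mm of spring remain. I'll continue until the force rises steeply.

```bash
python3 -m crank '[[[1,0,0.9,0.5,0],[1,0,0.9,0.5,0]]]'; python3 -m crank '[[[1,0,0.9,0.5,0],[1,0,0.9,0.5,0]]]';python3 -m crank '[[[1,0,0.9,0.5,0],[1,0,0.9,0.5,0]]]'; python3 meas.py w13
```

```text
clock: 20.95
tool_pos: [0.5709, 0.1763, 0.1075]
orientation: [-90.0, -0.0, -85.8]
force: [-4.9, -0.1, 5.5]
opening: 0.0274
clock: 21.2
tool_pos: [0.571, 0.1762, 0.1071]
orientation: [-90.0, -0.0, -85.8]
force: [-8.6, -0.4, 11.1]
opening: 0.0272
clock: 21.45
tool_pos: [0.5711, 0.1762, 0.107]
orientation: [-90.0, -0.0, -85.8]
force: [-13.7, 0.6, 18.4]
opening: 0.0272
[0.57106539 0.17619608 0.10702394] [-9.00395178e+01 -7.35682604e-03 -8.57853444e+01] [-13.71459694   0.63753388  18.38911016] 21.45
```

View pics/w13c.png

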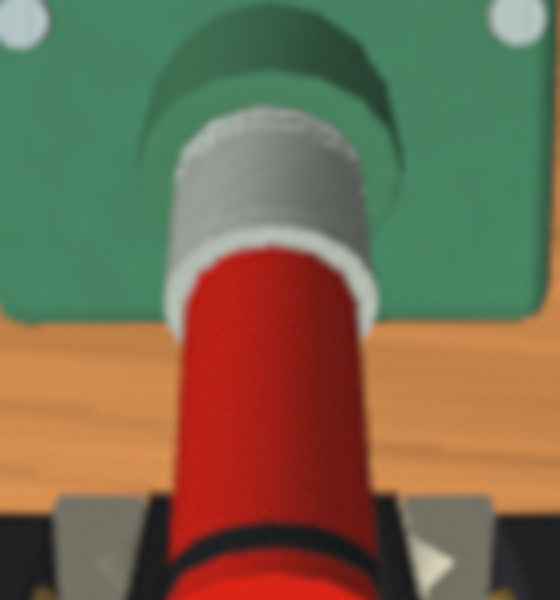

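It has hit a hard stop: the TCP no longer advances while axial force climbs to about 25 N. I'll hold and check for creep.

```bash
python3 -m crank '[[[1,0,0,0,0],[1,0,0,0,0],[1,0,0,0,0],[1,0,0,0,0],[1,0,0,0,0],[1,0,0,0,0],[1,0,0,0,0],[1,0,0,0,0]]]'; python3 meas.py w14
python3 - <<'E'
from fit import *
np.set_printoptions(precision=1,suppress=True)
o=ctrl.get_obs();Rt=R(o['orientation'])
D,N=nip(np.radians(4.2));F=np.array([.6138,.1797,.072])
a=np.radians(30.5);u=np.array([0,-np.cos(a),-np.sin(a)]);G=np.array([0,-.019,.0107])
print('mouth in nipple frame mm',1000*N.T@(o['tool_pos']+Rt@(G-.0649*u)-F),'force in nipple axes',N.T@(o['force']-[0,0,-2.9]))
a=cv2.imread('pics/w13.png');b=cv2.imread('pics/w14.png');print(cv2.absdiff(a,b)[120:290,280:360].mean())
s=ctrl.snapshot('scene')[:,:,::-1];cv2.imwrite('pics/s14.png',cv2.resize(s[110:290,190:430],(800,600),interpolation=cv2.INTER_CUBIC))
E
```

```text
clock: 22.5
tool_pos: [0.5711, 0.1762, 0.1071]
orientation: [-90.0, -0.0, -85.8]
force: [-13.1, -0.3, 17.4]
opening: 0.0274
[0.57111108 0.17623203 0.10705961] [-9.00295578e+01 -2.75848320e-03 -8.57836068e+01] [-13.06801611  -0.29426969  17.4202583 ] 22.5
mouth in nipple frame mm [-0.3 -0.3 -2. ] force in nipple axes [-2.4  1.3 24.1]
0.715392156862745
```

View pics/s14.png

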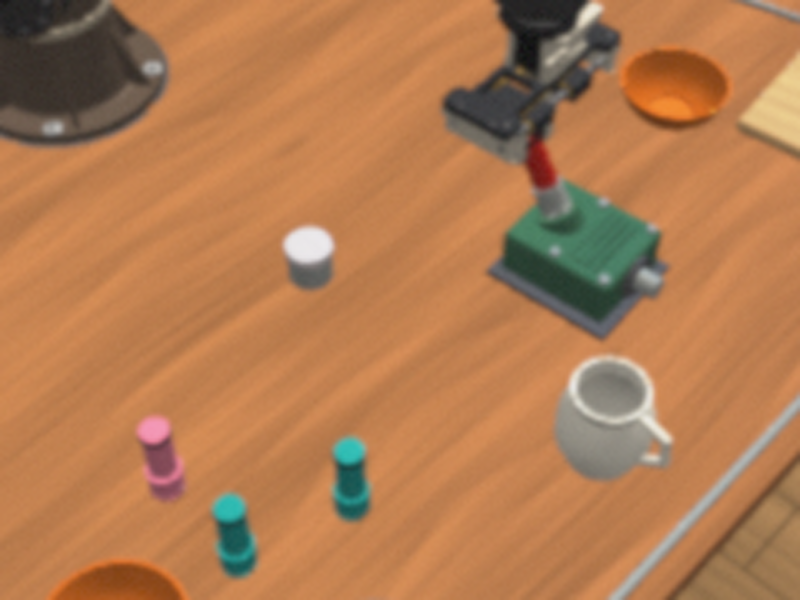

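Held for 1 s with no creep: about 24 N axial, the computed mouth on the boss to within calibration (-2 mm), and no change in the hand. The scene view shows the coupler flush on the boss at (553,205), with the jug, tin, bowls and look-alikes in place. Handing in.

```bash
python3 -c "
from plant import ctrl
print(ctrl.close_job())"
```

```text
the job is handed in; nothing more can be done
None
```

I pressed the red-handled greaser onto the tilted nipple, felt it snap past the balls, and pushed it to a hard stop on the boss. I handed the job in at about 22.6 s, still gripping and pushing. No verdict was reported.

**How it was done:** the moves only allow yaw, so the tool stays vertical. I tilted the greaser in the hand instead, by leaning its coupler against the gearbox's side edge in two pushes (about 19°, then 30.5°). Then I turned to the drive's heading and pushed along the nipple axis.

**Last checks:**
- **Snap:** the axial force rose, then flipped sign, as the coupler passed the balls.
- **Fully home:** the spring force reached about 9 N, then the TCP stopped advancing while the axial push rose to about 24 N. I could not read the plunger joint directly; I judged home from this stop.
- **Holding:** over a 1 s hold the TCP did not creep and the wrist view barely changed; the push eased only about 1 N.
- **Bystanders:** the last scene picture showed the jug, the tin and the look-alikes apparently where they were. Both bowls seemed unmoved too, though one was only partly in that view. I did not measure any of them again.

**Disagreements:**
- **Mouth position:** my computed mouth came out 2 mm below the boss face, which I put down to calibration error.
- **Grip offset:** the barrel sits about 10 mm off-centre at the grasp-point height, because it pivoted about the upper end of the pads.

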